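Take a weld gauge off its bent peg and stand it in the slotted block

ROBOT

A 7-joint arm with a two-finger parallel gripper is mounted at the origin on the work surface; the furniture and walls round the work are solid. World frame = base frame: x ahead of the robot, y to its left, z up, the work surface at z = 0. Lengths are in mm, angles in degrees, forces in N, time in s.
With the tool pointing down it reaches from about 425 to 825 mm from the base axis. Payload 3.6 kg.
Tool frame: the origin (TCP) lies on the front face of the gripper's body, between the roots of the fingers; the fingertips stand 84 mm ahead of it and the grasp point (between the pads) lies 65 mm ahead of it; z points along the fingers, y is the line along which they close (so a half turn about z gives the same grasp; the last joint's range is limited). The gripper opens to 93 mm and grips with 3 to 60 N. Pads are 15 mm wide; open, the fingers measure 128 mm over their backs; the gripper's body (75 mm by 188 mm) begins 65 mm behind the grasp point.
Start: joints at [-66.377, 35.231, -0.722, 81.555, 0.464, 63.22, -2.315], TCP at [276.123, 588.408, 302.74] pointing down, gripper open.
Joint ranges: [-178.69, 178.69], [-17.37, 117.87], [-77.05, 75.6], [15.02, 138.74], [-78.02, 258.01], [0.78, 113.62], [-162.83, 162.83]. Speed limits (degrees/s): [159.86, 159.86, 180, 180, 180, 180, 180].

INTERFACE

Orientations are given as [roll, pitch, yaw] about the fixed x, y, z axes, in that order (R = Rz(yaw) Ry(pitch) Rx(roll)).
In Python, from cell import manip gives the robot as it stands.
- The arm moves only by the shell command python3 -m handwheel 'ROWS' [OPENING]. ROWS is JSON, a list of rows, each a list of 4 numbers: the shift along the tool's x, y, z in m, then the turn about the tool's z in degrees. In form: [[dx, dy, dz, twist], ...]. A call has exactly 10 rows; each row shifts and turns the commanded pose from where the row before left it, along the tool's axes as they then stand; what a row does not reach is not made up. A row lasts 1/10 s, in which the tool goes at most 50 mm and 8.59 degrees, less where a joint would pass 70% of its speed; a pose out of reach is approached as far as the arm can. A call with a gripper value outside its range is refused whole. OPENING is the gripper command: -1 is shut, 1 is fully open, values between are in proportion, set as the call begins (- or left out, the last holds). The fingers move at their own pace and stop on an object; the grip force is fixed at half the most. Time passes only in rows, so rows that do not move let the fingers close, or fill a call up. It gives the time, the measured TCP pose, the force, the opening and the grip force at its end, in the units of the state.
- manip.get_obs(): the state, without advancing time (a new reading comes with each control period).
- manip.read_camera(name): name is "side" or "top" or "wrist"; returns a dict with "img" (384x512x3 uint8, blue, green, red), "range_z" (384x512 float32, mm along the optical axis (not along the pixel's ray), 0 where there is no reading), "fx", "fy", "cx", "cy" (pixels), "k1" (the pictures are not rectified: a ray, as slopes to the right and down, at radius r is drawn at 1 + k1 r^2 times it, then the intrinsics apply), "R" (3x3) and "t" (3): a world point X has camera coordinates R X + t. Camera axes: x right, y down, z forward; pixel columns grow to the right and rows downward; lengths in mm; the calibration is good to about 2 mm. A picture is of the moment at which its call begins.
- manip.close_job(): hands the job in; it is judged then, once.
The state is a dict: "time_s": time; "joint_positions": joint angles; "joint_velocities": joint speeds; "effort": joint torques, N m; "tool_pos": TCP position; "tool_rot": TCP orientation; "ft_force": force on the tool from outside, world axes, zero at the start; "moment": the same for the moment, N m; "finger_gap": finger opening in mm; "grasp_force": force on a finger pad.
Only numpy, scipy, OpenCV 4.12 (cv2) and the standard library are available. Lean on these libraries where they do the work, as an engineer would, in place of code of your own. Each camera call takes 0.05 s, during which the arm holds its last target. There are 200 camera calls.

TASK

Take the steel gauge plate off the peg stand: slide it out along the peg, lifting it over the turned-up, ball-ended tip by feel and gently, without straining the peg or the stand. Then stand it upright, fully home in the slot of the steel block, let go of it, and leave the other parts on the bench where they are.

Things in the scene. Friction and masses are not known exactly. Their poses are not given: they have to be found in the camera images.
- gauge: The gauge: an upright plain steel plate 5 mm thick (its own x), 50 mm wide (y), 104 mm high (z), topped by a black grip block 12 mm thick (x), 32 mm wide (y), from 103 to 157 mm above the plate's lower edge. About 0.2 kg. Origin: centre of the plate's lower edge. It hangs by its window on the stand's peg, its x axis along the peg.
- gauge_window (a point): Centre of the gauge's only hole, a rectangular window through the plate, 15 mm wide (y) and 13 mm high (z), 75 mm above the gauge's origin.
- gauge_grip (a point): Middle of the part of the grip block to hold, 137 mm above the gauge's origin; pinch the block across its 12 mm thickness (gauge x) or its 32 mm width (gauge y), from above.
- stand: Peg stand, fixed to the bench: a steel foot 120 mm (x) by 100 mm (y), 12 mm thick, and a round post with a 22 mm thick head, 171 mm high, 45 mm behind the foot's centre (own +x). Origin: centre of the underside of the foot. The peg points along the stand's own -x, towards the robot's side.
- peg_root (a point): Where the peg's axis meets the post's axis, 160 mm above the bench. From here the peg, a 5 mm thick round steel rod, runs level along the stand's -x for 55 mm to the kink. The peg springs up and down about its root (about 6 N per mm at the ball). The gauge starts 30 to 45 mm out from here, its window's upper edge resting on the rod. More than 12 N on stand or peg strains them.
- peg_kink (a point): The kink, where the level part of the peg ends, 55 mm out from the root. From here the tip, the same 5 mm rod, runs straight for 45 mm to the centre of the 10 mm ball at its end. The tip has been knocked about: it turns up by anything from 7 to 42 degrees and to one side by up to 15 degrees, differently every time (not measured), and keeps its shape.
- block: Slotted steel block fixed to the bench, 60 mm (x) by 90 mm (y), 40 mm high. Origin: centre of its underside. In the middle of its top is one upright slot, closed at both ends, along its own y: 8 mm wide (x), 58 mm long (y), 28 mm deep, with a mouth flared to about 16 mm.
- slot_floor (a point): Centre of the slot's floor, 12 mm above the bench. Fully home, the gauge's lower edge rests here.
- clip: Bystander: loose dark piece of angle iron, 40 x 55 x 40 mm. Leave alone.
- drilled: Bystander: loose dark steel block 50 x 62 x 36 mm with a drilled dimple. Leave alone.
Not all that is in view belongs to the job. What is shaped like the block but blue is not meant.

How it is judged:
By the outcome, as a careful person would: the job done as asked, in the order asked, and still so for the second after the job is handed in, with the robot touching nothing.
It also fails if it takes over 72 s, if anything falls off the work surface, if the arm or the gripper's body presses on something with over 40 N, if the wrist force passes 120 N, or if a joint passes its speed limit or range.

## Working session

There is one attempt and no reset: what is moved stays moved. The work goes in short steps, Python scripts to look and compute and a shell command to move; the robot and the scene stay as the last step left them, time stands still between calls to the robot, and variables do not carry over. Pictures are saved under pics/ and viewed, at most 10 in all, crops included, and the job is handed in when it is done.

```bash
mkdir -p pics; ls; cat > h.py <<'E'
import numpy as np, cv2
from cell import manip
def und(c,u,v):
    K=np.array([[c["fx"],0,c["cx"]],[0,c["fy"],c["cy"]],[0,0,1.]])
    return cv2.undistortPoints(np.array([[[u,v]]],float),K,np.array([c["k1"],0,0,0,0.]))[0,0]
def ray(c,u,v):
    R=np.array(c["R"]);t=np.array(c["t"]);s=und(c,u,v)
    return -R.T@t, R.T@np.array([s[0],s[1],1])
def plane(c,u,v,z):
    o,d=ray(c,u,v); return o+d*(z-o[2])/d[2]
def depth(c,u,v,n=1):
    p=c["range_z"][int(v)-n:int(v)+n+1,int(u)-n:int(u)+n+1]; o,d=ray(c,u,v)
    return o+d*np.median(p[p>0])
def cloud(c):
    h,w=c["range_z"].shape; vv,uu=np.mgrid[:h,:w]
    K=np.array([[c["fx"],0,c["cx"]],[0,c["fy"],c["cy"]],[0,0,1.]])
    s=cv2.undistortPoints(np.stack([uu,vv],-1).reshape(-1,1,2).astype(float),K,np.array([c["k1"],0,0,0,0.]))[:,0]
    z=c["range_z"].reshape(-1,1); P=np.hstack([s*z,z])
    return ((P-np.array(c["t"]))@np.array(c["R"])).reshape(h,w,3)
E
python3 - <<'E'
from h import *
import pickle
o=manip.get_obs(); print({k:np.round(v,2) for k,v in o.items()})
cs={n:manip.read_camera(n) for n in("top","side")}
pickle.dump(cs,open("c0.pkl","wb"))
cv2.imwrite("pics/a.png",np.vstack([cs["top"]["img"],cs["side"]["img"]])[:, :] if 0 else cv2.resize(np.hstack([cs["top"]["img"],cs["side"]["img"]]),(800,300)))
for n,c in cs.items(): print(n,c["fx"],c["k1"],np.round(-np.array(c["R"]).T@np.array(c["t"])))
cv2.imwrite("pics/top0.png",cs["top"]["img"]);cv2.imwrite("pics/side0.png",cs["side"]["img"])
E
```

```text
pics
{'time_s': np.float64(0.0), 'joint_positions': array([-66.38,  35.29,  -0.72,  81.64,   0.47,  63.22,  -2.31]), 'joint_velocities': array([ 0.02, -0.02,  0.01,  0.03,  0.03,  0.05,  0.01]), 'effort': array([ 0.000e+00, -4.589e+01,  2.100e-01, -1.657e+01, -6.000e-02,
        2.000e-02,  0.000e+00]), 'tool_pos': array([275.89, 587.91, 301.61]), 'tool_rot': array([-179.86,    0.  ,  154.86]), 'ft_force': array([-0.12,  0.71,  0.38]), 'moment': array([-0.04,  0.03,  0.01]), 'grasp_force': np.float64(0.0), 'finger_gap': np.float64(93.11)}
top 379.64499139719993 -0.11206972248701845 [ 440.  -19. 1063.]
side 408.03058875668796 0.013249142190102068 [409. 689. 750.]
```

View pics/top0.png

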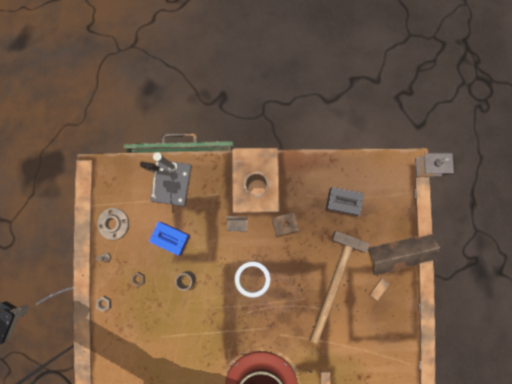

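View pics/side0.png

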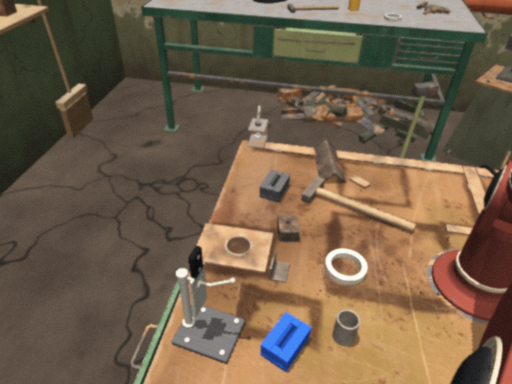

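The top view shows the foot at (170,182), the post and gauge at about (155,163), and two slotted blocks: grey at (346,201) and blue at (169,238). In the side view the post is at (185,290), the grip at (196,262), the ball at (233,281), the grey block at (275,186) and the blue block at (287,341). The grey steel block fits the description and the blue one is the decoy. The clip and drilled block are at top (237,224) and (285,225). I'll confirm with one enlarged crop.

```bash
python3 - <<'E'
from h import *
import pickle
cs=pickle.load(open("c0.pkl","rb"));t=cs["top"]["img"];s=cs["side"]["img"]
f=lambda i,x,y,w,h,k:cv2.resize(i[y:y+h,x:x+w],None,fx=k,fy=k,interpolation=cv2.INTER_CUBIC)
A=np.hstack([f(t,140,140,66,75,6),f(s,165,240,80,75,4)[:300] if 0 else cv2.resize(s[240:365,165:250],(400,450))[:, :]]) if 0 else None
a=cv2.resize(t[145:210,135:200],(400,300*400//300)); b=cv2.resize(s[240:360,165:250],(400,400*120//85))
c=cv2.resize(t[180:222,322:370],(400,200*400//228 if 0 else 350))
a=cv2.resize(t[145:210,135:200],(350,350)); c=cv2.resize(t[180:222,322:370],(240,210))
L=np.zeros((600,350,3),np.uint8);L[:350]=a;L[360:570,:240]=c
b=cv2.resize(s[240:360,165:250],(425,600))
cv2.imwrite("pics/z0.png",np.hstack([L,b]))
for n,pts in(("top",[(346,201),(170,190),(237,224),(285,225),(148,164),(158,158)]),("side",[(275,186),(196,262),(233,281),(185,275),(182,345)])):
  for p in pts: print(n,p,np.round(depth(cs[n],*p),1))
for n in cs:
  P=cloud(cs[n]); m=(P[...,2]>28)&(P[...,2]<60)&(P[...,0]>400)&(P[...,1]<-60)&(P[...,1]>-330)&(P[...,0]<760)&(cs[n]["range_z"]>0)
  k,l,st,ce=cv2.connectedComponentsWithStats(m.astype(np.uint8))
  for i in range(1,k):
    if st[i,4]>30:
      q=P[l==i]; print(n,st[i],cv2.minAreaRect(q[:,:2].astype(np.float32)),np.median(q[:,2]))
E
```

```text
top (346, 201) [ 509.7 -240.6   15.8]
top (170, 190) [547.7 249.9  14.1]
top (237, 224) [450.7  62.4   7.1]
top (285, 225) [446.  -69.2  37.3]
top (148, 164) [583.5 242.9 239.5]
top (158, 158) [609.2 239.5 173.5]
side (275, 186) [ 505.6 -209.9   38.8]
side (196, 262) [580.2 255.3 222.6]
side (233, 281) [517.9 249.9 181.7]
side (185, 275) [607.3 245.9 170.5]
side (182, 345) [612.7 291.3  11.3]
top [327 187  37  28 696] ((510.5472717285156, -233.37660217285156), (89.14453125, 60.8411979675293), 77.35923767089844) 40.88957869507931
top [282 212  16  22 258] ((452.462646484375, -76.8062515258789), (49.66598892211914, 43.83268737792969), 13.185017585754395) 37.424859422172375
top [333 231  23  11 125] ((407.8748474121094, -228.42788696289062), (56.32701873779297, 25.735607147216797), 68.84478759765625) 29.702034364730036
side [259 170  31  27 478] ((511.376708984375, -233.3758087158203), (96.35282897949219, 61.122589111328125), 78.14837646484375) 39.08937612285928
side [303 185  10  11  38] ((410.1398620605469, -222.6424560546875), (46.332698822021484, 20.57888412475586), 70.88265228271484) 29.430481879046795
side [277 216  22  12 201] ((453.5127868652344, -78.35640716552734), (49.6251106262207, 42.8098258972168), 12.682107925415039) 35.85071334471859
```

View pics/z0.png

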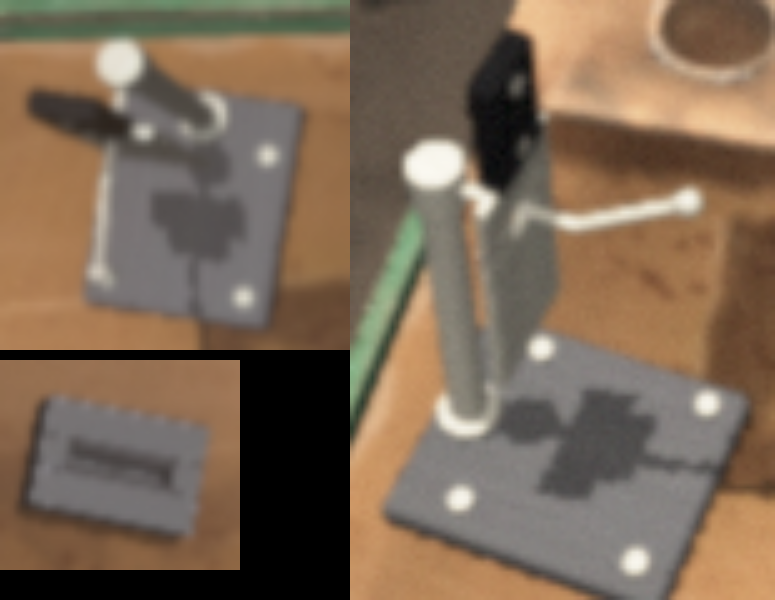

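The crop confirms the grey steel slotted block at top (346,201), with its slot along its long side. The gauge hangs by its window, and the peg runs to a kink at about side (209,285), then up to the ball at about side (233,280) and top (153,196). Next I'll measure the stand yaw, the peg and the gauge.

```bash
python3 - <<'E'
from h import *
import pickle
cs=pickle.load(open("c0.pkl","rb"));T=cs["top"];S=cs["side"]
for n in cs:
  P=cloud(cs[n]); ok=(cs[n]["range_z"]>0)&(P[...,0]>440)&(P[...,0]<680)&(P[...,1]>170)&(P[...,1]<320)
  def sel(a,b,f=True): 
    m=ok&(P[...,2]>a)&(P[...,2]<b)&f; return P[m]
  q=sel(8,18); hs=cs[n]["img"].astype(int)
  q=sel(8,18,(hs.max(-1)-hs.min(-1))<35)
  print(n,"foot",len(q),cv2.minAreaRect(q[:,:2].astype(np.float32)))
  q=sel(196,260); print("grip",len(q),cv2.minAreaRect(q[:,:2].astype(np.float32)),np.percentile(q[:,2],[2,50,98]))
  b=sel(150,196,hs.min(-1)>150); b=b[np.argsort(-b[:,0])]; print("white",len(b)); print(np.round(b[::2 if n=="top" else 3]).tolist())
def tri(a,b):
  o1,d1=ray(T,*a);o2,d2=ray(S,*b)
  st=np.linalg.lstsq(np.stack([d1,-d2],1),o2-o1,rcond=None)[0]
  p=o1+d1*st[0];q=o2+d2*st[1]; return np.round((p+q)/2,1),np.round(np.linalg.norm(p-q),1)
print("ball",tri((153.2,196),(233,280)))
print("post",plane(T,157.3,157,171),plane(S,165+433*.2-350*.2+0,240+165*.2,171))
print("kink side on z",plane(S,165+(575-350)*.2,240+222*.2,160), "ball side", depth(S,233,280))
E
```

```text
top foot 1164 ((536.65625, 253.9579315185547), (100.13960266113281, 183.55490112304688), 81.72504425048828)
grip 120 ((581.8441772460938, 246.62017822265625), (30.05181121826172, 11.992598533630371), 82.05574035644531) [198.4811465  237.57665714 241.71571647]
white 94
[[622.0, 243.0, 172.0], [621.0, 245.0, 174.0], [621.0, 237.0, 175.0], [620.0, 250.0, 172.0], [619.0, 245.0, 172.0], [619.0, 235.0, 172.0], [619.0, 237.0, 174.0], [617.0, 250.0, 171.0], [617.0, 252.0, 174.0], [617.0, 235.0, 173.0], [616.0, 239.0, 174.0], [615.0, 250.0, 172.0], [614.0, 240.0, 173.0], [614.0, 235.0, 172.0], [614.0, 247.0, 175.0], [612.0, 240.0, 171.0], [612.0, 244.0, 174.0], [612.0, 235.0, 174.0], [611.0, 236.0, 177.0], [610.0, 245.0, 171.0], [609.0, 249.0, 173.0], [609.0, 235.0, 172.0], [609.0, 237.0, 173.0], [607.0, 247.0, 173.0], [607.0, 239.0, 174.0], [606.0, 241.0, 175.0], [605.0, 243.0, 171.0], [605.0, 240.0, 172.0], [599.0, 245.0, 163.0], [596.0, 245.0, 163.0], [580.0, 228.0, 186.0], [578.0, 228.0, 186.0], [562.0, 252.0, 162.0], [557.0, 250.0, 168.0], [552.0, 251.0, 165.0], [549.0, 250.0, 168.0], [5
[... 1614 characters left out ...]
, 250.0, 166.0], [553.0, 249.0, 165.0], [550.0, 252.0, 167.0], [547.0, 249.0, 170.0], [545.0, 250.0, 172.0], [544.0, 249.0, 171.0], [541.0, 250.0, 173.0], [539.0, 247.0, 173.0], [537.0, 247.0, 173.0], [535.0, 247.0, 174.0], [532.0, 252.0, 178.0], [529.0, 248.0, 177.0], [527.0, 250.0, 176.0], [525.0, 249.0, 178.0], [523.0, 251.0, 182.0], [522.0, 250.0, 183.0], [520.0, 247.0, 183.0], [519.0, 251.0, 183.0], [518.0, 248.0, 182.0], [517.0, 247.0, 181.0]]
ball (array([517.6, 247.5, 181.3]), np.float64(1.7))
post [612.14254377 241.9730741  171.        ] [614.57782829 243.18982278 171.        ]
kink side on z [560.59592008 249.08690837 160.        ] ball side [518.25639919 248.47446127 182.49520978]
```

The post axis is at about (614,243) and the stand yaw is about -8.7°. The tip rises about 28° and turns about 12° towards -y, which puts the ball at about (518,248,182). The grip is at (583,247.5) and the block at (511,-233.4) with yaw about -12.3°. I'll turn and rise first.

```bash
cat >> h.py <<'E'
def go(p,yaw):
    o=manip.get_obs(); d=np.array(p)-o["tool_pos"]; y=np.radians(o["tool_rot"][2]); 
    x=np.array([np.cos(y),np.sin(y)]); yy=np.array([np.sin(y),-np.cos(y)])
    print("t",o["time_s"],"pos",np.round(o["tool_pos"],1),np.round(o["tool_rot"],2),"F",np.round(o["ft_force"],2),"gap",round(float(o["finger_gap"]),1))
    print("tool dx,dy,dz mm",np.round([d[:2]@x,d[:2]@yy,-d[2]],1),"twist",round((o["tool_rot"][2]-yaw+180)%360-180,2))
E
python3 -m handwheel '[[0,0,-0.006,7.36],[0,0,-0.006,7.36],[0,0,-0.006,7.36],[0,0,-0.006,7.36],[0,0,-0.006,7.36],[0,0,-0.006,7.36],[0,0,-0.006,7.36],[0,0,-0.006,7.36],[0,0,-0.006,7.36],[0,0,-0.006,7.36]]' 1
python3 -c "
from h import *
go([583,247.5,370],81.3)"
```

```text
time_s: 1.1
tool_pos: [275.9, 588.2, 362.3]
tool_rot: [-180.0, 0.1, 81.0]
ft_force: [0.1, 0.6, -0.3]
finger_gap: 92.8
grasp_force: 0.0
t 1.1 pos [275.9 588.2 362.3] [-1.7997e+02  8.0000e-02  8.0960e+01] F [ 0.07  0.64 -0.33] gap 92.8
tool dx,dy,dz mm [-288.2  356.8   -7.7] twist -0.34
```

```bash
R='[-0.0144,0.0178,-0.0004,0]'
python3 -m handwheel '[[-0.0144,0.0178,-0.0004,0],[-0.0144,0.0178,-0.0004,0],[-0.0144,0.0178,-0.0004,0],[-0.0144,0.0178,-0.0004,0],[-0.0144,0.0178,-0.0004,0],[-0.0144,0.0178,-0.0004,0],[-0.0144,0.0178,-0.0004,0],[-0.0144,0.0178,-0.0004,0],[-0.0144,0.0178,-0.0004,0],[-0.0144,0.0178,-0.0004,0]]' 1
python3 -m handwheel '[[-0.0144,0.0178,-0.0004,0],[-0.0144,0.0178,-0.0004,0],[-0.0144,0.0178,-0.0004,0],[-0.0144,0.0178,-0.0004,0],[-0.0144,0.0178,-0.0004,0],[-0.0144,0.0178,-0.0004,0],[-0.0144,0.0178,-0.0004,0],[-0.0144,0.0178,-0.0004,0],[-0.0144,0.0178,-0.0004,0],[-0.0144,0.0178,-0.0004,-0.3]]' 1
python3 - <<'E'
from h import *
go([583,247.5,283],81.3)
c=manip.read_camera("wrist"); cv2.imwrite("pics/w1.png",c["img"])
P=cloud(c); g=P[(c["range_z"]>0)&(P[...,2]>225)&(P[...,2]<246)&(abs(P[...,0]-583)<30)&(abs(P[...,1]-248)<40)]
print(len(g),cv2.minAreaRect(g[:,:2].astype(np.float32)),np.median(g[:,2]))
print("cam",np.round(-np.array(c["R"]).T@np.array(c["t"])))
E
```

```text
time_s: 2.1
tool_pos: [430.5, 418.2, 366.2]
tool_rot: [-179.9, 0.1, 81.3]
ft_force: [-0.2, -0.3, 0.2]
finger_gap: 93.3
grasp_force: 0.0
time_s: 3.1
tool_pos: [584.5, 249.0, 370.1]
tool_rot: [-179.9, 0.0, 81.6]
ft_force: [0.6, 0.1, 0.7]
finger_gap: 92.9
grasp_force: 0.0
t 3.1 pos [584.5 249.  370.1] [-1.7992e+02  4.0000e-02  8.1580e+01] F [0.56 0.06 0.71] gap 92.9
tool dx,dy,dz mm [-1.7 -1.3 87.1] twist 0.28
801 ((583.3450317382812, 246.26473999023438), (31.47202491760254, 12.872361183166504), 81.34776306152344) 237.561497933648
cam [595. 316. 452.]
```

View pics/w1.png

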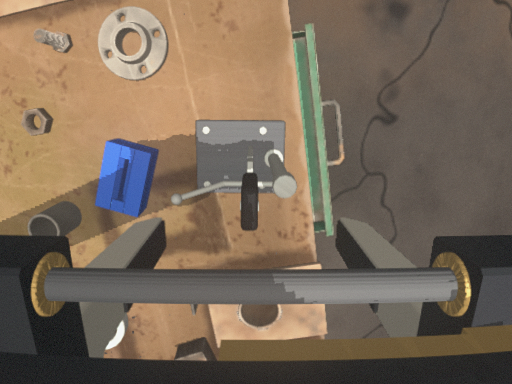

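The wrist view shows the grip block at (249,200) centred between the fingers, the kink at (230,184), the ball at (177,198) and the post top at (285,185). I'll take the peg shape from this view and then descend.

```bash
python3 -m handwheel '[[-0.001,-0.001,0.003,0.2],[-0.001,0,0.009,0],[0,0,0.01,0],[0,0,0.01,0],[0,0,0.01,0],[0,0,0.01,0],[0,0,0.01,0],[0,0,0.01,0],[0,0,0.01,0],[0,0,0.005,0]]' 1
python3 - <<'E'
from h import *
go([583.3,247,283],81.3)
c=manip.read_camera("wrist"); P=cloud(c); im=c["img"].astype(int)
m=(c["range_z"]>0)&(P[...,2]>155)&(P[...,2]<192)&(P[...,0]<580)&(P[...,0]>490)&(abs(P[...,1]-248)<25)
q=P[m]; b=np.round(q[:,0]/4)*4
for x in np.unique(b): s=q[b==x]; print(x,len(s),np.round([np.median(s[:,1]),np.percentile(s[:,2],[50,90])[0],np.percentile(s[:,2],90)],1))
E
```

```text
time_s: 4.15
tool_pos: [582.6, 247.7, 282.4]
tool_rot: [-179.9, 0.1, 81.4]
ft_force: [-0.6, 0.8, 0.2]
finger_gap: 93.0
grasp_force: 0.0
t 4.15 pos [582.6 247.7 282.4] [-1.7991e+02  5.0000e-02  8.1360e+01] F [-0.57  0.77  0.16] gap 93.0
tool dx,dy,dz mm [-0.6  0.8 -0.6] twist 0.06
528.0 5 [247.2 175.7 176.1]
532.0 57 [248.3 174.7 176. ]
536.0 57 [248.6 172.9 174.3]
540.0 51 [248.9 171.3 172.3]
544.0 50 [249.1 169.4 170.5]
548.0 54 [249.2 167.4 169.2]
552.0 52 [249.3 165.5 167. ]
556.0 50 [249.7 164.  165.4]
560.0 47 [249.9 162.5 163.3]
564.0 43 [249.5 162.3 163. ]
568.0 44 [248.8 162.5 163.2]
572.0 43 [248.1 162.4 163.1]
576.0 26 [248.  162.4 163.2]
580.0 1 [260.4 187.  187. ]
```

The rod top is at z=162.4, so its axis is at 160 as stated. The kink is at about (560,250) and the tip rises about 24–26° with a heading of (-41,-2.4). Closing the gripper now.

```bash
python3 -m handwheel '[[0,0.0007,0,0],[0,0,0,0],[0,0,0,0],[0,0,0,0],[0,0,0,0],[0,0,0,0],[0,0,0,0],[0,0,0,0],[0,0,0,0],[0,0,0,0]]' -1
python3 -m handwheel '[[0,0,0,0],[0,0,0,0],[0,0,0,0],[0,0,0,0],[0,0,0,0],[0,0,0,0],[0,0,0,0],[0,0,0,0],[0,0,0,0],[0,0,0,0]]' -
python3 - <<'E'
from h import *
for i in range(3):
  manip.read_camera("top"); o=manip.get_obs(); print(np.round(o["tool_pos"],2),np.round(o["ft_force"],2),np.round(o["moment"],3))
E
```

```text
time_s: 5.2
tool_pos: [583.6, 247.7, 283.7]
tool_rot: [-180.0, 0.0, 81.4]
ft_force: [1.0, -0.4, 0.4]
finger_gap: 17.6
grasp_force: 0.0
time_s: 6.2
tool_pos: [583.6, 247.8, 283.7]
tool_rot: [-180.0, 0.0, 81.4]
ft_force: [-0.2, 0.1, -0.5]
finger_gap: 11.8
grasp_force: 30.0
[583.61 247.73 283.73] [ 0.05 -0.1   0.6 ] [-0.06   0.174  0.047]
[583.59 247.74 283.73] [-0.41  0.66  1.18] [-0.058  0.226 -0.03 ]
[583.58 247.76 283.72] [-1.1  -0.03  1.29] [-0.091  0.241 -0.009]
```

```bash
cat > f.py <<'E'
from h import *
F=[];Q=[]
for i in range(4): manip.read_camera("top"); o=manip.get_obs(); F.append(np.r_[o["ft_force"],o["moment"]]);Q.append(o["tool_pos"])
print("t",o["time_s"],"pos",np.round(np.mean(Q,0),2),np.round(o["tool_rot"],1),"F",np.round(np.mean(F,0),2),"gap",np.round(o["finger_gap"],1))
E
python3 -m handwheel '[[0,0,-0.0005,0],[0,0,-0.0005,0],[0,0,-0.0005,0],[0,0,-0.0005,0],[0,0,0,0],[0,0,0,0],[0,0,0,0],[0,0,0,0],[0,0,0,0],[0,0,0,0]]' -
python3 f.py
python3 -m handwheel '[[0,0,-0.0005,0],[0,0,-0.0005,0],[0,0,-0.0005,0],[0,0,-0.0005,0],[0,0,0,0],[0,0,0,0],[0,0,0,0],[0,0,0,0],[0,0,0,0],[0,0,0,0]]' -
python3 f.py
```

```text
time_s: 7.35
tool_pos: [583.6, 247.7, 285.7]
tool_rot: [-180.0, 0.0, 81.4]
ft_force: [0.2, 0.2, -2.3]
finger_gap: 11.6
grasp_force: 30.0
t 7.55 pos [583.65 247.73 285.73] [-180.    -0.    81.4] F [ 0.59 -0.25 -2.39 -0.06  0.09 -0.03] gap 12.0
time_s: 8.55
tool_pos: [583.6, 247.7, 287.7]
tool_rot: [-180.0, 0.0, 81.4]
ft_force: [0.6, -0.4, -2.2]
finger_gap: 11.9
grasp_force: 30.0
t 8.75 pos [583.63 247.73 287.73] [-180.     0.    81.4] F [-0.08  0.22 -2.22 -0.05  0.05  0.01] gap 11.9
```

The gauge weighs 2.2 N and now hangs free with the window centred on the rod, at TCP z = axis + 127.7. Sliding along the level part to the kink.

```bash
python3 -m handwheel '[[0,-0.0015,0,0],[0,-0.0025,0,0],[0,-0.0025,0,0],[0,-0.0025,0,0],[0,-0.0025,0,0],[0,-0.0025,0,0],[0,-0.0025,0,0],[0,-0.0025,0,0],[0,-0.0025,0,0],[0,-0.0025,0,0]]' -
python3 f.py
```

```text
time_s: 9.75
tool_pos: [559.7, 251.3, 287.8]
tool_rot: [-180.0, 0.0, 81.4]
ft_force: [-0.4, 0.6, -2.7]
finger_gap: 12.0
grasp_force: 30.0
t 9.95 pos [559.62 251.47 287.75] [180.   -0.   81.4] F [-0.18  0.2  -2.29 -0.04  0.07  0.01] gap 11.9
```

```bash
python3 -m handwheel '[[0,0,0,-3],[0,0,0,-3],[0,0,0,-3],[0,0,0,-3],[0,-0.002,-0.0009,0],[0,-0.002,-0.0009,0],[0,-0.002,-0.0009,0],[0,-0.002,-0.0009,0],[0,-0.002,-0.0009,0],[0,-0.002,-0.0009,0]]' -
python3 f.py
python3 -m handwheel '[[0,-0.001,-0.0005,0],[0,-0.001,-0.0005,0],[0,-0.001,-0.0005,0],[0,-0.001,-0.0005,0],[0,-0.001,-0.0005,0],[0,-0.001,-0.0005,0],[0,-0.001,-0.0005,0],[0,-0.001,-0.0005,0],[0,-0.001,-0.0005,0],[0,-0.001,-0.0005,0]]' -
python3 f.py
```

```text
time_s: 10.95
tool_pos: [547.7, 250.7, 293.3]
tool_rot: [180.0, -0.0, 93.4]
ft_force: [0.9, -0.8, -2.5]
finger_gap: 11.8
grasp_force: 30.0
t 11.15 pos [547.72 250.72 293.31] [180.   -0.   93.4] F [-0.19  0.06 -2.42 -0.08  0.08 -0.01] gap 11.9
time_s: 12.15
tool_pos: [537.9, 250.0, 298.2]
tool_rot: [-180.0, 0.0, 93.4]
ft_force: [0.3, -0.5, -2.8]
finger_gap: 12.1
grasp_force: 30.0
t 12.35 pos [537.86 250.07 298.22] [-180.    -0.    93.4] F [-0.41 -0.37 -2.42 -0.03  0.04  0.03] gap 11.9
```

```bash
python3 - <<'E'
from h import *
from scipy.optimize import least_squares
for n in("wrist","side","top"):
  c=manip.read_camera(n); P=cloud(c)
  m=(c["range_z"]>0)&(np.linalg.norm(P-np.array([518.5,247.8,179]),axis=-1)<9)&(P[...,0]<524)
  q=P[m]; 
  if len(q)<8: print(n,len(q));continue
  o=-np.array(c["R"]).T@np.array(c["t"])
  r=least_squares(lambda s:np.linalg.norm(q-s,axis=1)-5,q.mean(0)+(q.mean(0)-o)/np.linalg.norm(q.mean(0)-o)*3,loss="soft_l1")
  v,u=np.nonzero(m)
  print(n,len(q),np.round(r.x,1),"rms",np.round(np.sqrt(2*r.cost/len(q)),2),"px",u.mean(),v.mean())
  m=(c["range_z"]>0)&(P[...,2]>155)&(P[...,0]<534)&(P[...,0]>522)&(abs(P[...,1]-248)<7)&(P[...,2]<186)
  print(" rod",m.sum(),np.round(np.median(P[m],0),1) if m.any() else "")
  m=(c["range_z"]>0)&(P[...,2]>231)&(P[...,2]<265)&(abs(P[...,0]-538)<9)&(abs(P[...,1]-249)<25)
  if m.sum()>20: print(" grip",m.sum(),cv2.minAreaRect(P[m][:,:2].astype(np.float32)))
  if n=="wrist": cv2.imwrite("pics/w2.png",c["img"])
  if n=="side": cv2.imwrite("pics/s2.png",cv2.resize(c["img"][200:330,160:300],None,fx=4,fy=4,interpolation=cv2.INTER_CUBIC))
E
```

```text
wrist 161 [519.  246.  178.8] rms 0.41 px 220.1055900621118 215.01242236024845
 rod 110 [526.4 247.5 177.4]
 grip 1801 ((538.1304321289062, 256.094482421875), (18.011444091796875, 17.018112182617188), 2.5667896270751953)
side 26 [520.7 247.4 179. ] rms 0.75 px 232.0 280.5
 rod 21 [527.6 250.1 178.2]
 grip 199 ((541.8898315429688, 252.7310791015625), (15.849424362182617, 29.630285263061523), 28.383174896240234)
top 11 [519.8 249.2 181.3] rms 0.8 px 152.9090909090909 194.63636363636363
 rod 12 [527.9 248.7 178.5]
```

View pics/s2.png

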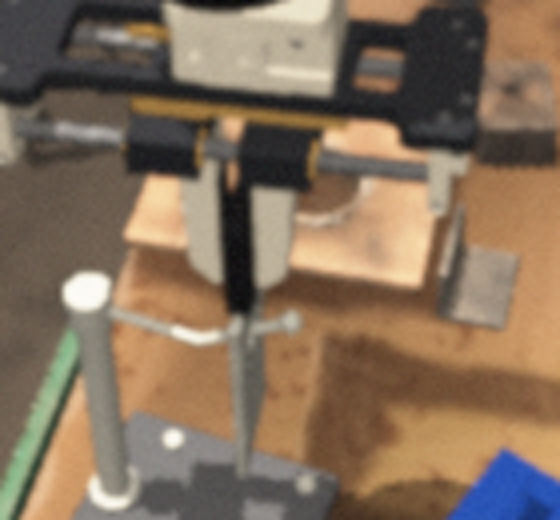

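The side view shows the plate around mid-tip at crop (242,330), with the ball ahead at crop (291,322) and nothing touching. The sphere fits put the ball at about (519.3,246.5–247.5,178.9). I'll advance to just short of the ball, then feel vertically.

```bash
python3 -m handwheel '[[0,-0.001,-0.0005,0],[0,-0.001,-0.0004,0],[0,-0.001,-0.0005,0],[0,-0.001,-0.0004,0],[0,-0.001,-0.0005,0],[0,-0.001,-0.0004,0],[0,-0.001,-0.0005,0],[0,-0.001,-0.0004,0],[0,-0.001,-0.0005,0],[0,0,0,0]]' -
python3 f.py
python3 -m handwheel '[[0,0,0.0002,0],[0,0,0.0002,0],[0,0,0.0002,0],[0,0,0.0002,0],[0,0,0.0002,0],[0,0,0.0002,0],[0,0,0.0002,0],[0,0,0.0002,0],[0,0,0.0002,0],[0,0,0.0002,0]]' -
python3 f.py
python3 - <<'E'
from h import *
c=manip.read_camera("wrist"); P=cloud(c)
o=manip.get_obs(); print(np.round(o["tool_pos"],1))
for a,b in((512,516),(516,520),(520,524),(534,538),(538,542),(542,546),(546,550),(550,554),(554,558)):
  m=(c["range_z"]>0)&(P[...,0]>a)&(P[...,0]<b)&(P[...,2]>158)&(P[...,2]<190)&(abs(P[...,1]-248)<9); q=P[m]
  if len(q): print(a,len(q),np.round([np.percentile(q[:,1],2),np.percentile(q[:,1],98),q[:,2].max()],1))
v,u=np.nonzero((c["img"].max(-1)<60)); m=(c["range_z"]>0)&(P[...,2]>238)&(P[...,2]<262)&(c["img"].max(-1)<70)&(abs(P[...,0]-529)<12)&(abs(P[...,1]-249)<25)
q=P[m]; print("grip",m.sum(),np.percentile(q[:,2],[5,50,95]),np.percentile(q[:,1],[2,98]),np.percentile(q[:,0],[2,98]))
cv2.imwrite("pics/w3.png",c["img"][100:330,120:400])
E
```

```text
time_s: 13.5
tool_pos: [528.9, 249.5, 302.3]
tool_rot: [-180.0, -0.0, 93.4]
ft_force: [-0.6, 0.4, -2.4]
finger_gap: 11.9
grasp_force: 30.0
t 13.7 pos [528.98 249.52 302.27] [-180.     0.    93.4] F [-0.45 -0.49 -2.25 -0.06  0.06  0.01] gap 12.0
time_s: 14.7
tool_pos: [529.0, 249.5, 300.2]
tool_rot: [-180.0, 0.0, 93.4]
ft_force: [-0.1, 0.2, -2.0]
finger_gap: 11.9
grasp_force: 30.0
t 14.9 pos [528.96 249.5  300.23] [180.    0.   93.4] F [-0.4   0.33 -1.83 -0.07  0.05 -0.02] gap 11.6
[529.  249.5 300.2]
512 20 [244.6 249.1 183.1]
516 61 [246.2 250.8 184.7]
520 36 [244.1 250.6 184. ]
534 16 [245.4 249.8 174.7]
538 40 [245.8 250.4 173.1]
542 43 [246.3 250.8 172.2]
546 44 [246.5 251.1 170. ]
550 39 [246.9 251.3 167.7]
554 41 [247.2 251.6 166.2]
grip 1373 [241.27210169 253.7278065  256.26920565] [248.73072269 263.75764458] [522.18102393 535.5468119 ]
```

View pics/w3.png

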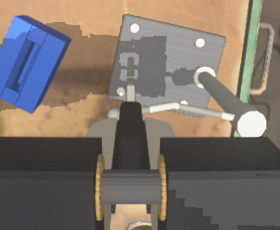

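The crop shows the plate on the tip with the rod running back to the post at (180,107)–(235,118), and the ball hidden under the finger. Laterally the window is within about 1 mm of the tip axis. No firm contact yet, so I'll keep feeling down.

```bash
python3 -m handwheel '[[0,0,0.0001,0],[0,0,0.0001,0],[0,0,0.0001,0],[0,0,0.0001,0],[0,0,0.0001,0],[0,0,0.0001,0],[0,0,0.0001,0],[0,0,0.0001,0],[0,0,0,0],[0,0,0,0]]' -
python3 f.py
```

```text
time_s: 15.95
tool_pos: [528.9, 249.5, 299.4]
tool_rot: [-180.0, 0.0, 93.4]
ft_force: [-0.6, 0.0, -1.7]
finger_gap: 12.0
grasp_force: 30.0
t 16.15 pos [528.97 249.52 299.44] [-180.     0.    93.4] F [-0.31  0.08 -2.36 -0.05  0.05 -0.01] gap 12.0
```

```bash
python3 -m handwheel '[[0,0,0.0001,0],[0,0,0.0001,0],[0,0,0.0001,0],[0,0,0.0001,0],[0,0,0.0001,0],[0,0,0.0001,0],[0,0,0.0001,0],[0,0,0.0001,0],[0,0,0,0],[0,0,0,0]]' -
python3 f.py
```

```text
time_s: 17.15
tool_pos: [529.0, 249.5, 298.7]
tool_rot: [-180.0, 0.0, 93.4]
ft_force: [-0.2, 0.6, -2.6]
finger_gap: 11.7
grasp_force: 30.0
t 17.35 pos [528.97 249.51 298.67] [-180.     0.    93.4] F [-0.25 -0.55 -1.78 -0.04  0.07 -0.  ] gap 11.8
```

```bash
python3 -m handwheel '[[0,0,0.0001,0],[0,0,0.0001,0],[0,0,0.0001,0],[0,0,0.0001,0],[0,0,0.0001,0],[0,0,0.0001,0],[0,0,0,0],[0,0,0,0],[0,0,0,0],[0,0,0,0]]' -
python3 f.py
```

```text
time_s: 18.35
tool_pos: [529.0, 249.5, 298.1]
tool_rot: [-180.0, -0.0, 93.4]
ft_force: [-0.4, 0.1, -1.4]
finger_gap: 11.9
grasp_force: 30.0
t 18.55 pos [528.98 249.52 298.08] [180.    0.   93.4] F [-0.29  0.18 -0.5  -0.1   0.15  0.01] gap 12.1
```

Contact came at z≈298.3, so the tip is about 23.4° and the window centre passes the ball at TCP z≈305.7. I'll back off, centre, and advance towards the ball gently.

```bash
python3 -m handwheel '[[0,0,-0.0006,0],[0,0,-0.0006,0],[0,0,-0.0006,0],[0,0,-0.0006,0],[0,0,-0.0006,0],[-0.0001,-0.0008,-0.0004,0],[-0.0001,-0.0008,-0.0004,0],[-0.0001,-0.0008,-0.0003,0],[-0.0001,-0.0008,-0.0004,0],[-0.0001,-0.0008,-0.0003,0]]' -
python3 f.py
python3 -m handwheel '[[0,-0.0004,-0.0002,0],[0,-0.0004,-0.0002,0],[0,-0.0004,-0.0002,0],[0,-0.0004,-0.0002,0],[0,-0.0004,-0.0002,0],[0,-0.0004,-0.0002,0],[0,-0.0004,-0.0002,0],[0,0,0,0],[0,0,0,0],[0,0,0,0]]' -
python3 f.py
```

```text
time_s: 19.55
tool_pos: [524.9, 248.8, 302.9]
tool_rot: [-180.0, 0.0, 93.4]
ft_force: [-1.1, 0.5, -1.9]
finger_gap: 12.0
grasp_force: 30.0
t 19.75 pos [524.92 248.77 302.9 ] [180.    0.   93.4] F [ 0.24  0.09 -2.47 -0.08  0.04  0.02] gap 11.8
time_s: 20.75
tool_pos: [522.2, 248.6, 304.3]
tool_rot: [180.0, -0.0, 93.4]
ft_force: [0.3, -0.4, -1.8]
finger_gap: 11.6
grasp_force: 30.0
t 20.95 pos [522.22 248.63 304.26] [-180.    -0.    93.4] F [ 0.19  0.1  -1.58 -0.05 -0.02  0.02] gap 12.1
```

```bash
python3 -m handwheel '[[0,0,-0.0004,0],[0,-0.0003,-0.0002,0],[0,-0.0003,-0.0001,0],[0,-0.0003,-0.0002,0],[0,-0.0003,-0.0001,0],[0,-0.0003,-0.0001,0],[0,0,0,0],[0,0,0,0],[0,0,0,0],[0,0,0,0]]' -
python3 f.py
```

```text
time_s: 21.95
tool_pos: [520.7, 248.5, 305.3]
tool_rot: [-180.0, 0.0, 93.4]
ft_force: [0.3, 0.1, -2.4]
finger_gap: 11.9
grasp_force: 30.0
t 22.15 pos [520.72 248.51 305.33] [-180.     0.    93.4] F [ 0.16 -0.19 -2.56 -0.07  0.06 -0.01] gap 12.2
```

```bash
python3 -m handwheel '[[0,-0.0003,-0.0002,0],[0,-0.0003,-0.0001,0],[0,-0.0003,-0.0002,0],[0,-0.0003,-0.0001,0],[0,-0.0003,-0.0001,0],[0,-0.0003,0,0],[0,0,0,0],[0,0,0,0],[0,0,0,0],[0,0,0,0]]' -
python3 f.py
```

```text
time_s: 23.15
tool_pos: [518.9, 248.4, 306.0]
tool_rot: [-180.0, 0.0, 93.4]
ft_force: [-0.5, -0.3, -2.2]
finger_gap: 11.8
grasp_force: 30.0
t 23.35 pos [518.92 248.42 306.03] [-180.     0.    93.4] F [ 0.19 -0.2  -2.39 -0.07  0.06 -0.01] gap 12.2
```

```bash
python3 -m handwheel '[[0,-0.0004,0,0],[0,-0.0004,0,0],[0,-0.0004,0,0],[0,-0.0004,0,0],[0,-0.0004,0,0],[0,-0.0004,0,0],[0,-0.0004,0,0],[0,-0.0004,0,0],[0,0,0,0],[0,0,0,0]]' -
python3 f.py
python3 -m handwheel '[[0,-0.0005,0,0],[0,-0.0005,0,0],[0,-0.0008,0,0],[0,-0.001,0,0],[0,-0.0015,0,0],[0,-0.002,0,0],[0,-0.002,0,0],[0,-0.003,0,0],[0,-0.003,0,0],[0,-0.003,0,0]]' -
python3 f.py
```

```text
time_s: 24.35
tool_pos: [515.7, 248.3, 306.1]
tool_rot: [-180.0, 0.0, 93.4]
ft_force: [0.4, -0.4, -2.8]
finger_gap: 12.0
grasp_force: 30.0
t 24.55 pos [515.74 248.23 306.05] [-180.     0.    93.4] F [ 0.35 -0.18 -2.33 -0.06  0.06  0.  ] gap 12.3
time_s: 25.55
tool_pos: [498.1, 247.2, 306.1]
tool_rot: [-180.0, -0.0, 93.4]
ft_force: [-1.3, -0.4, -2.1]
finger_gap: 11.9
grasp_force: 30.0
t 25.75 pos [498.04 247.29 306.09] [180.   -0.   93.4] F [ 0.13  0.23 -2.09 -0.04  0.07 -0.  ] gap 11.8
```

The gauge is off the peg with no contact force. I'll raise it, turn to the slot's yaw and check the height along the route.

```bash
python3 -m handwheel '[[0,0,-0.015,0],[0,0,-0.015,0],[0,0,-0.015,0],[0,0,-0.015,0],[0,0,0,2.6],[0,0,0,2.6],[0,0,0,2.6],[0,0,0,2.6],[0,0,0,2.6],[0,0,0,2.6]]' -
python3 - <<'E'
from h import *
import pickle
cs=pickle.load(open("c0.pkl","rb"))
P=cloud(cs["top"]); m=(cs["top"]["range_z"]>0)&(abs(P[...,0]-505)<60)&(P[...,1]<200)&(P[...,1]>-290); print(np.percentile(P[m][:,2],[50,99,100]))
go([511,-233.4,306],77.7)
E
```

```text
time_s: 26.75
tool_pos: [498.5, 247.2, 366.0]
tool_rot: [180.0, 0.0, 77.6]
ft_force: [0.2, -0.6, -2.1]
finger_gap: 12.0
grasp_force: 30.0
[ 2.93046816 43.36661555 45.86847544]
t 26.75 pos [498.5 247.2 366. ] [180.     0.    77.65] F [ 0.21 -0.55 -2.07] gap 12.0
tool dx,dy,dz mm [-466.8  115.    60. ] twist -0.05
```

```bash
python3 -m handwheel '[[-0.008,0.002,0,0],[-0.016,0.004,0,0],[-0.025,0.006,0,0],[-0.026,0.006,0,0],[-0.026,0.006,0,0],[-0.026,0.006,0,0],[-0.026,0.006,0,0],[-0.026,0.006,0,0],[-0.026,0.006,0,0],[-0.026,0.006,0,0]]' -
python3 -m handwheel '[[-0.026,0.006,0,0],[-0.026,0.006,0.005,0],[-0.026,0.006,0.005,0],[-0.026,0.006,0.005,0],[-0.026,0.006,0.005,0],[-0.026,0.006,0.005,0],[-0.026,0.006,0.005,0],[-0.026,0.006,0.005,0],[-0.018,0.012,0.005,0],[-0.010,0.007,0,0]]' -
python3 - <<'E'
from h import *
c=manip.read_camera("wrist"); cv2.imwrite("pics/w4.png",c["img"])
P=cloud(c)
m=(c["range_z"]>0)&(P[...,2]>33)&(P[...,2]<50)&(abs(P[...,0]-511)<60)&(abs(P[...,1]+233)<70)
print(m.sum(),cv2.minAreaRect(P[m][:,:2].astype(np.float32)))
go([511,-233.4,250],77.7)
E
```

```text
time_s: 27.75
tool_pos: [501.6, 7.0, 366.3]
tool_rot: [180.0, 0.0, 77.7]
ft_force: [0.1, -0.4, -2.0]
finger_gap: 12.1
grasp_force: 30.0
time_s: 28.75
tool_pos: [516.1, -238.3, 325.8]
tool_rot: [-179.9, 0.1, 77.5]
ft_force: [0.0, 0.1, -2.9]
finger_gap: 11.8
grasp_force: 30.0
3449 ((509.19671630859375, -236.698486328125), (90.02235412597656, 59.863624572753906), 78.04216766357422)
t 28.8 pos [ 517.  -239.3  326.1] [179.95   0.19  77.49] F [ 0.95 -2.05 -1.7 ] gap 12.2
tool dx,dy,dz mm [ 4.5 -7.2 76.1] twist -0.21
```

View pics/w4.png

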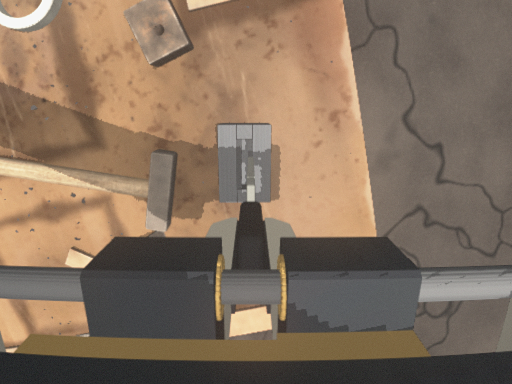

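The wrist view shows the plate's bottom just this side of the grey block at (245,160), with its slot running vertically in the image at about x=243 px and parallel to the plate. I'll correct sideways, lower and measure again once settled.

```bash
python3 -m handwheel '[[0.001,-0.002,0.007,0],[0.0015,-0.002,0.01,0],[0.001,-0.002,0.01,0],[0.001,-0.001,0.01,-0.2],[0,0,0.01,0],[0,0,0.01,0],[0,0,0.006,0],[0,0,0.004,0],[0,0,0,0],[0,0,0,0]]' -
python3 - <<'E'
from h import *
go([511,-233.4,250],77.8)
for n in("wrist","side"):
  c=manip.read_camera(n); P=cloud(c)
  m=(c["range_z"]>0)&(P[...,2]>35)&(P[...,2]<46)&(abs(P[...,0]-511)<60)&(abs(P[...,1]+233)<70)
  print(n,m.sum(),cv2.minAreaRect(P[m][:,:2].astype(np.float32)))
  # plate: vertical band above block
  m=(c["range_z"]>0)&(P[...,2]>60)&(P[...,2]<135)&(abs(P[...,0]-511)<30)&(abs(P[...,1]+233)<45); q=P[m]
  if len(q)>10: print("plate",len(q),np.round(q.mean(0),1),np.round(cv2.minAreaRect(q[:,:2].astype(np.float32)),1) if 0 else cv2.minAreaRect(q[:,:2].astype(np.float32)), q[:,2].min())
  cv2.imwrite(f"pics/p_{n}.png",cv2.resize(c["img"][110:230,215:335] if n=="side" else c["img"][100:300,150:350],(480,480),interpolation=cv2.INTER_CUBIC))
E
```

```text
time_s: 29.8
tool_pos: [512.0, -229.2, 259.3]
tool_rot: [180.0, 0.0, 78.0]
ft_force: [-0.2, -0.6, -2.5]
finger_gap: 11.8
grasp_force: 30.0
t 29.8 pos [ 512.  -229.2  259.3] [1.7996e+02 1.0000e-02 7.7950e+01] F [-0.23 -0.6  -2.55] gap 11.8
tool dx,dy,dz mm [-4.3 -0.1  9.3] twist 0.15
wrist 4274 ((510.3603210449219, -232.14361572265625), (80.78609466552734, 60.28281021118164), 77.72760009765625)
plate 123 [ 517.3 -206.9  103.3] ((517.2139282226562, -207.0434112548828), (1.1776492595672607, 4.9230637550354), 78.56283569335938) 60.62545827269228
side 341 ((511.28173828125, -233.6976318359375), (93.88142395019531, 61.19660186767578), 77.19390869140625)
plate 161 [ 513.8 -223.1   97.9] ((513.7216186523438, -227.7552490234375), (51.18447494506836, 5.822079658508301), 77.25336456298828) 60.08621883308122
```

View pics/p_wrist.png

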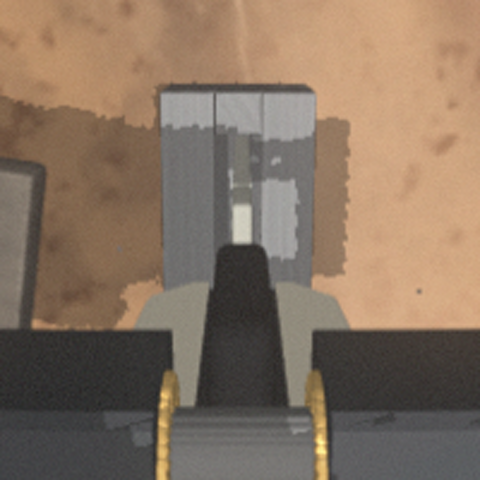

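View pics/p_side.png

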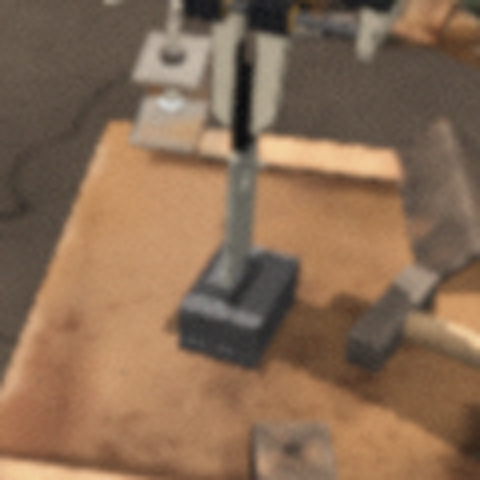

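Both crops show the plate parallel to and over the slot: wrist crop plate at (242,222) and slot at (241,160). It needs about -1 mm across and -4 mm along, and then I'll lower it by feel.

```bash
python3 -m handwheel '[[-0.002,-0.001,0.002,0.1],[-0.002,0,0.003,0],[0,0,0.003,0],[0,0,0.003,0],[0,0,0.003,0],[0,0,0.003,0],[0,0,0.002,0],[0,0,0.002,0],[0,0,0.001,0],[0,0,0,0]]' -
python3 f.py
python3 -m handwheel '[[0,0,0.0007,0],[0,0,0.0007,0],[0,0,0.0007,0],[0,0,0.0007,0],[0,0,0.0007,0],[0,0,0.0007,0],[0,0,0.0006,0],[0,0,0,0],[0,0,0,0],[0,0,0,0]]' -
python3 f.py
```

```text
time_s: 30.9
tool_pos: [510.0, -232.6, 236.9]
tool_rot: [-180.0, 0.0, 77.9]
ft_force: [-0.4, -0.4, -1.3]
finger_gap: 11.9
grasp_force: 30.0
t 31.1 pos [ 510.04 -232.68  237.14] [180.    0.   77.9] F [ 0.48  0.37 -2.36 -0.04  0.08 -0.02] gap 11.8
time_s: 32.1
tool_pos: [510.0, -232.7, 232.3]
tool_rot: [180.0, 0.0, 77.9]
ft_force: [0.1, 0.1, -2.9]
finger_gap: 11.6
grasp_force: 30.0
t 32.3 pos [ 510.01 -232.65  232.29] [180.    0.   77.9] F [ 0.1  -0.51 -2.11 -0.06  0.09  0.01] gap 11.8
```

```bash
python3 -m handwheel '[[0,0,0.0015,0],[0,0,0.0015,0],[0,0,0.0015,0],[0,0,0.0015,0],[0,0,0.0015,0],[0,0,0.0015,0],[0,0,0.0015,0],[0,0,0.0015,0],[0,0,0.001,0],[0,0,0,0]]' -
python3 f.py
python3 -m handwheel '[[0,0,0.0005,0],[0,0,0.0005,0],[0,0,0.0005,0],[0,0,0.0005,0],[0,0,0.0005,0],[0,0,0.0005,0],[0,0,0.0003,0],[0,0,0.0003,0],[0,0,0.0002,0],[0,0,0,0]]' -
python3 f.py
```

```text
time_s: 33.3
tool_pos: [509.9, -232.6, 219.1]
tool_rot: [-180.0, -0.0, 77.9]
ft_force: [-0.3, 0.6, -2.0]
finger_gap: 12.0
grasp_force: 30.0
t 33.5 pos [ 510.02 -232.66  219.28] [180.    0.   77.9] F [-0.35  0.31 -2.37 -0.07  0.07  0.01] gap 11.9
time_s: 34.5
tool_pos: [510.0, -232.6, 215.5]
tool_rot: [-180.0, 0.0, 77.9]
ft_force: [-0.1, -0.4, -2.4]
finger_gap: 11.9
grasp_force: 30.0
t 34.7 pos [ 510.   -232.63  215.47] [-180.     0.    77.9] F [ 0.34 -0.36 -2.12 -0.05  0.07  0.01] gap 11.5
```

```bash
python3 -m handwheel '[[0,0,0.0002,0],[0,0,0.0002,0],[0,0,0.0002,0],[0,0,0.0002,0],[0,0,0.0001,0],[0,0,0,0],[0,0,0,0],[0,0,0,0],[0,0,0,0],[0,0,0,0]]' -
python3 f.py
```

```text
time_s: 35.7
tool_pos: [510.0, -232.7, 215.0]
tool_rot: [180.0, -0.0, 77.9]
ft_force: [-1.2, 1.1, 5.2]
finger_gap: 11.8
grasp_force: 30.0
t 35.9 pos [ 510.04 -232.72  214.97] [180.   -0.   77.9] F [-1.5   1.07  5.18  0.23  0.6   0.01] gap 11.8
```

The floor is felt at the expected height: +5 N at TCP z 215.0 against 214.7 predicted. I'll release and rise.

```bash
python3 -m handwheel '[[0,0,-0.0003,0],[0,0,0,0],[0,0,0,0],[0,0,0,0],[0,0,0,0],[0,0,0,0],[0,0,0,0],[0,0,0,0],[0,0,0,0],[0,0,0,0]]' -
python3 -m handwheel '[[0,0,0,0],[0,0,0,0],[0,0,0,0],[0,0,0,0],[0,0,0,0],[0,0,0,0],[0,0,0,0],[0,0,0,0],[0,0,0,0],[0,0,0,0]]' -0.1
python3 -m handwheel '[[0,0,-0.004,0],[0,0,-0.01,0],[0,0,-0.015,0],[0,0,-0.015,0],[0,0,-0.015,0],[0,0,-0.015,0],[0,0,-0.015,0],[0,0,-0.015,0],[0,0,-0.01,0],[0,0,0,0]]' -
python3 - <<'E'
from h import *
for n in("side","top"):
  c=manip.read_camera(n); P=cloud(c)
  m=(c["range_z"]>0)&(P[...,2]>120)&(P[...,2]<185)&(abs(P[...,0]-511)<40)&(abs(P[...,1]+233)<45); q=P[m]
  print(n,len(q),np.round(q.mean(0),1),"ztop",np.percentile(q[:,2],[50,98]),cv2.minAreaRect(q[:,:2].astype(np.float32)))
  if n=="side": cv2.imwrite("pics/end.png",cv2.resize(c["img"][110:290,170:350],(540,540),interpolation=cv2.INTER_CUBIC))
E
```

```text
time_s: 36.9
tool_pos: [510.1, -232.7, 215.0]
tool_rot: [180.0, 0.0, 77.9]
ft_force: [-1.7, 0.2, 4.7]
finger_gap: 11.8
grasp_force: 30.0
time_s: 37.9
tool_pos: [510.0, -232.6, 214.9]
tool_rot: [-180.0, 0.0, 77.9]
ft_force: [0.7, 0.5, -0.5]
finger_gap: 42.1
grasp_force: 0.0
time_s: 38.9
tool_pos: [510.5, -233.2, 330.8]
tool_rot: [179.8, 0.0, 77.9]
ft_force: [-0.1, -0.1, 0.2]
finger_gap: 42.0
grasp_force: 0.0
side 133 [ 511.1 -224.6  149.2] ztop [151.23273163 169.95383958] ((511.4168701171875, -229.8907928466797), (32.68875503540039, 12.821621894836426), 74.84732818603516)
top 73 [ 511.2 -224.4  157.2] ztop [165.68646649 172.30198656] ((511.8009033203125, -228.48719787597656), (24.01691436767578, 13.000365257263184), 73.15231323242188)
```

View pics/end.png

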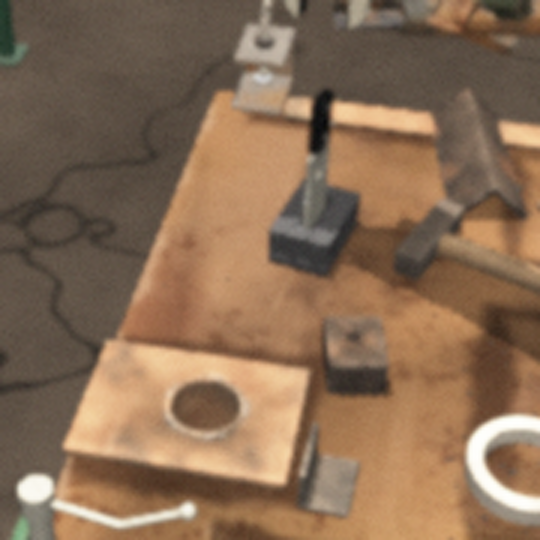

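The end view shows the gauge upright in the grey block at (318,165). Its top is at z≈170 against 169 expected when fully home. The peg, clip and drilled block are where they were, and the gripper is clear.

```bash
python3 -c "
from cell import manip
print(manip.close_job())"
```

```text
the job is handed in; nothing more can be done
None
```

The gauge came off the peg by feel with only light contact, stands upright and fully home in the steel block's slot, and is released; the job was handed in at about 39 s of the 72 s allowed.

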